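Open the spice chest through its two-stage catch

TASK

Open the wooden spice chest: first slide the orange safety tab fully aside so that it frees the steel latch (it gives only to one side, left or right, which you must find by feel), then lift the latch by its bar and swing it right back to upright or beyond while the lid stays shut, and only then raise the lid by its brass bar until it stands at least 60 degrees open. Leave the tab aside, the latch back and the lid standing open by itself, and do not shift or knock over the things around the chest.

Things in the scene. Friction and masses are not known exactly. Their poses are not given: they have to be found in the camera images.
- chest: wooden spice chest, fixed to the counter, 215 mm deep (its x) by 220 mm wide (its y) by 90 mm high; origin at the centre of its underside; x points from its front (robot side) to the back, y to its left, z up. The front 85 mm of the top is a solid deck at height 90 mm carrying the tab and latch; behind it lies the lid, 130 mm deep, top also at 90 mm
- tab_knob (a point): point on the centre line of the orange safety tab's upright knob, 126 mm above the counter, at the height to grip. The knob is 20 mm by 20 mm and runs from 103 to 141 mm above the counter; it stands 22 mm behind the chest's front face. 56 mm behind its centre and parallel to the chest's y is the latch bar
- safety_tab (a joint): tab slide along the chest's y (m): 0 mid-slot, positive to its left. Starts within 6 mm of 0, blocking the latch. Clear from 20 mm on (end stop 28 mm), on ONE side only: on the other a hidden stop blocks it firmly about 10 mm from 0. Which side varies and cannot be seen: push gently one way; if it stops short, go the other way. Slides with about 2 N, stays where left
- latch_bar (a point): middle of the latch's pull bar: a dark steel round bar 12 mm thick, 76 mm long between two posts of the same thickness, parallel to the chest's y, 40 mm above the latch plate's mid-plane; at the start 135 mm above the counter. Clear space under it 31 mm
- latch_hinge (a point): point on the latch's hinge axis, at the chest's front, 95 mm above the counter; the axis is parallel to the chest's y. The bar lies 78 mm behind and 40 mm above it when the latch is down
- latch (a joint): angle of the steel latch (rad): 0 down, its nose over the lid; grows as the bar is lifted and swings up and towards the chest's front; 1.57 is the plate upright, stop at 1.9. Blocked (only a slight give) until the tab is aside. Stiff hinge (about 2 N at the bar), stays where it is left
- lid_bar (a point): middle of the lid's brass handle bar: round, 12 mm thick, 100 mm long between two posts, parallel to the chest's y; 130 mm above the counter when shut, 40 mm above the lid's top, 70 mm in front of the lid hinge
- lid_hinge (a point): point on the lid's hinge axis at the chest's back edge, 85 mm above the counter, parallel to the chest's y. The bar lies 70 mm in front of it and 45 mm above it when shut
- lid (a joint): angle of the lid (rad): 0 shut, grows as its front edge rises, stop at 1.6. Stiff hinge (4 to 8 N at the bar), stays where it is left
- mill: stainless pepper mill, 56 mm thick, 174 mm tall, loose, beside the chest; origin under its centre; leave alone
- cruet: glass cruet with cork, 72 mm thick, 162 mm tall, loose, beside the chest; origin under its centre; leave alone
- ramekin_a: turquoise ramekin, 76 mm wide, 45 mm tall; origin under its centre; leave alone
- ramekin_b: second turquoise ramekin, the same; leave alone
- spoon: orange silicone pinch spoon, 128 mm long, 12 mm high, lying on the counter; origin on its underside 63 mm from its bowl end; leave alone
- salt_jar: white salt jar with wooden cap, 64 mm thick, 100 mm tall; origin under its centre; leave alone

How it is judged:
On the way, in this order (a step that is already met when the one before it is completed fails the run):
1. the safety tab is slid aside, clear of the latch, with latch and lid still down ((value of joint safety_tab above 0.019 m or value of joint safety_tab below -0.019 m) and value of joint latch below 0.2 rad and value of joint lid below 0.1 rad), for 0.2 s.
2. the latch is swung back while the lid is still shut (value of joint latch above 1.25 rad and value of joint lid below 0.1 rad), for 0.2 s.
At the end, for the whole second after the job is handed in: the tab is at least 19 mm from the middle of its slot, the latch stands at 1.25 rad or more, and the lid stands still at 0.95 rad or more ((value of joint safety_tab above 0.019 m or value of joint safety_tab below -0.019 m) and value of joint latch above 1.25 rad and value of joint lid above 0.95 rad and velocity of joint lid between -0.05 and 0.05 rad/s); the robot touches nothing.
It fails at once if a bystander (mill, cruet, ramekins, spoon, salt jar) is shifted by more than 25 mm (distance of any of mill, cruet, ramekin_a, ramekin_b, spoon, salt_jar from where it was at the start of the episode above 0.025 m).
It also fails if it takes over 58 s, if anything falls off the work surface, if the arm or the gripper's body presses on something with over 40 N, if the wrist force passes 120 N, or if a joint passes its speed limit or range.

ROBOT

A 7-joint arm with a two-finger parallel gripper is mounted at the origin on the work surface. World frame = base frame: x ahead of the robot, y to its left, z up, the work surface at z = 0. Lengths are in m, angles in rad, forces in N, time in s.
With the tool pointing down it reaches from about 0.4 to 0.85 m from the base axis. Payload 10.4 kg.
Tool frame: the origin (TCP) lies midway between the tips of the shut fingers; the grasp point (between the pads) lies 19 mm behind it; x points along the fingers, z is the direction in which the jaws open and shut, and the axes are right-handed (so a half turn about x gives the same grasp; the last joint's range is limited). The gripper opens to 85 mm and grips with 20 to 120 N. Pads are 22 mm wide; open, the fingers measure 114 mm over their backs; the gripper's body (76 mm by 85 mm) begins 54 mm behind the grasp point. The pads swing forward as they close: fully open they stand 13 mm farther back than shut.
Start: joints at [1.156, 0.332, -0.065, 1.46, 0.022, 1.35, -0.088], TCP at [0.239, -0.578, 0.231] pointing down, gripper open.
Joint ranges: [-2.6, 2.6], [-0.5, 2.12], [-1.47, 1.34], [0.16, 2.42], [-1.27, 4.41], [0.06, 2.06], [-2.6, 2.6]. Speed limits (rad/s): [2.22, 2.22, 2.79, 2.79, 3.14, 3.14, 3.14].

INTERFACE

Orientations are given as a 3x3 rotation matrix whose columns are the frame's x, y, z axes.
In Python, from workcell import arm, optics, spotter gives the robot as it stands.
- The arm moves only by the tool send_rows, never from a script. Its argument "commands" is a list that holds one entry, the list of rows, each a list of 6 numbers: the shift along the world's x, y, z in mm, then the turn, a rotation vector about the world's x, y, z in rad. A call has exactly 10 rows; each row shifts and turns the commanded pose from where the row before left it; what a row does not reach is not made up. A row lasts 1/10 s, in which the tool goes at most 50 mm and 8.59 degrees, less where a joint would pass 70% of its speed; a pose out of reach is approached as far as the arm can. A call with a gripper value outside its range is refused whole. "claw" is the opening, from 0 (shut) to 1 (fully open), set as the call begins (left out, the last holds). The fingers move at their own pace and stop on an object; "grip_force" is the grip in N (left out, the last holds). Time passes only in rows, so rows that do not move let the fingers close, or fill a call up. It gives the time, the measured TCP pose, the force and the opening at its end, in the units of the state.
- arm.sense(): the state, without advancing time (a new reading comes with each control period).
- optics.camera(name): name is "side" or "top"; returns a dict with "image" (400x640x3 uint8, red, green, blue), "depth" (400x640 float32, m along the optical axis (not along the pixel's ray), 0 where there is no reading), "camera_matrix" (3x3 intrinsics, pixels), "cam_to_world" (4x4, takes a point from camera to world coordinates). Camera axes: x right, y up, looking along -z (the intrinsics and any distortion apply to the point x, -y, -z); pixel columns grow to the right and rows downward; lengths in m; the calibration is good to about 2 mm. A picture is of the moment at which its call begins.
- arm.hand_in(): hands the job in, once; it reports no verdict.
Trained networks look in the newest picture that a camera, given by its name, has taken for a name from the list of things; names that differ only in an ending like _2 or _b are one class to them, and where a whole thing is asked for, a point or a joint stands for the part that bears it (a point fixed in the world has none). Each returns a list of dicts, best first, with "confidence" (0 to 1); they miss things now and then, are a little off and sometimes report something else, mostly with a low value. They report only what shows in the picture. A call takes as long as a camera call.
- spotter.regions_of(camera, label): "region" (400x640 bool, what is visible of it).
- spotter.place_of(camera, label): "point" ([x, y, z] in m, in world coordinates, good to about 4 mm: a listed point, or the origin of a listed thing).
The state is a dict: "time": time; "qpos": joint angles; "qd": joint speeds; "tau": joint torques, N m; "tool_pos": TCP position; "eef_rot": TCP orientation; "ft_force": force on the tool from outside, world axes, zero at the start; "wrist_torque": the same for the moment, N m; "grip_width": opening from 0.0 (shut) to 1.0 (fully open).
Only numpy, scipy, OpenCV 4.12 (cv2) and the standard library are available. Lean on these libraries where they do the work, as an engineer would, in place of code of your own. Each camera call takes 0.05 s, during which the arm holds its last target. There are 200 camera calls.

## Working session

There is one attempt and no reset: what is moved stays moved. The work goes in short steps, Python scripts to look and compute and a tool call to move; the robot and the scene stay as the last step left them, time stands still between calls to the robot, and variables do not carry over. Pictures are saved under pics/ and viewed, about 8 in all and at most 12, crops included, and the job is handed in when it is done.

Besides the shell and the picture viewer there is one more tool, called after "Emit:" by a JSON object that holds its "api" and its "payload". send_rows: Moves the arm, as the interface text tells. Its arguments: {"type":"object","properties":{"commands":{"type":"array","items":{"type":"array","items":{"type":"array","items":{"type":"number"}}}},"claw":{"type":"number"},"grip_force":{"type":"number"}},"required":["commands"]}

```bash
mkdir -p pics; ls; python3 - <<'E'
from workcell import arm, optics, spotter
import cv2, numpy as np
ims=[]
for c in ["side","top"]:
    d=optics.camera(c); cv2.imwrite(f"pics/{c}0.png",d["image"][:,:,::-1])
    print(c,np.round(d["cam_to_world"],3).tolist())
    for l in ["chest","tab_knob","latch_bar","latch_hinge","lid_bar","lid_hinge","mill","cruet","ramekin_a","spoon","salt_jar"]:
        for r in spotter.place_of(c,l)[:2]: print(c,l,np.round(r["point"],3),round(r["confidence"],2))
s=arm.sense(); print(s["time"],s["tool_pos"],np.round(s["eef_rot"],3).tolist(),s["grip_width"])
E
```

```text
pics
side [[-0.995, 0.062, -0.081, 0.385], [-0.103, -0.641, 0.761, 0.901], [-0.005, 0.765, 0.644, 0.872], [0.0, 0.0, 0.0, 1.0]]
side chest [ 0.529 -0.061  0.139] 0.33
side tab_knob [ 0.465 -0.06   0.122] 0.54
side latch_bar [ 0.53  -0.058  0.139] 0.94
side latch_hinge [ 0.45  -0.059  0.096] 0.78
side lid_bar [ 0.441 -0.281  0.   ] 0.73
side lid_bar [ 0.588 -0.063  0.13 ] 0.61
side lid_hinge [ 0.661 -0.064  0.086] 0.83
side lid_hinge [0.562 0.107 0.005] 0.28
side mill [ 0.573 -0.244  0.002] 0.79
side cruet [0.561 0.111 0.004] 0.64
side ramekin_a [0.432 0.166 0.004] 0.79
side ramekin_a [ 0.441 -0.285  0.003] 0.78
side spoon [ 0.306  0.378 -0.004] 0.61
side salt_jar [ 0.532 -0.363  0.   ] 0.66
side salt_jar [ 0.467 -0.058  0.127] 0.27
top [[0.025, 0.981, -0.194, 0.281], [-1.0, 0.024, -0.006, -0.023], [-0.001, 0.194, 0.981, 1.065], [0.0, 0.0, 0.0, 1.0]]
top chest [ 0.55  -0.062  0.003] 0.92
top chest [ 0.522 -0.063  0.132] 0.17
top tab_knob [ 0.462 -0.058  0.127] 0.6
top latch_bar [ 0.527 -0.062  0.134] 0.72
top latch_hinge [ 0.446 -0.064  0.096] 0.62
top lid_bar [ 0.589 -0.062  0.132] 0.92
top lid_hinge [ 0.661 -0.06   0.083] 0.72
top mill [ 0.57  -0.235 -0.   ] 0.93
top cruet [ 0.553  0.107 -0.003] 0.64
top ramekin_a [ 0.43   0.164 -0.   ] 0.82
top ramekin_a [ 0.438 -0.28   0.   ] 0.78
top spoon [ 0.31   0.376 -0.   ] 0.63
top salt_jar [ 0.533 -0.358 -0.003] 0.65
1.2 [ 0.23866924 -0.57765645  0.23135771] [[0.0, 0.924, 0.382], [-0.0, 0.382, -0.924], [-1.0, 0.0, 0.0]] 0.9971240301286682
```

View pics/top0.png

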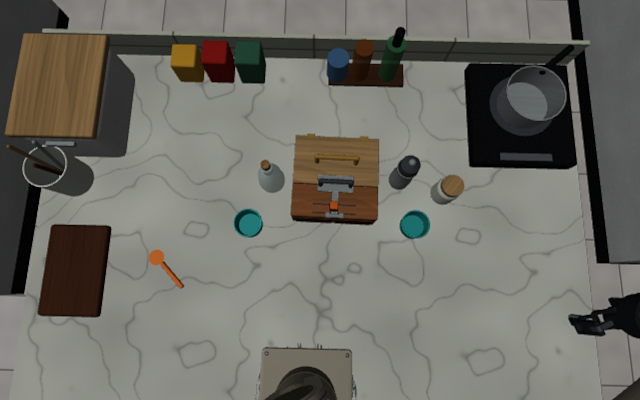

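View pics/side0.png

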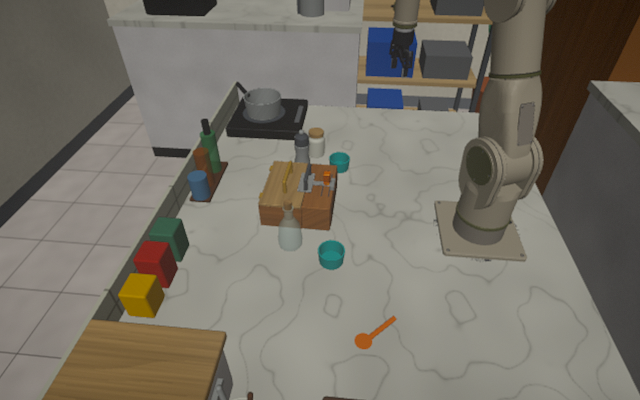

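The top picture shows the chest at about (335,180) px, nearly axis-aligned. The knob is at (333,205), the latch bar at (335,183) and the lid bar at (337,159). The side view agrees with this. I'm moving in above the obstacles with the jaws turned along y.

Emit:
{"api": "send_rows", "payload": {"commands": [[[16, 36, 2, 0, 0, -0.039], [16, 36, 2, 0, 0, -0.039], [16, 36, 2, 0, 0, -0.039], [16, 36, 2, 0, 0, -0.039], [16, 36, 2, 0, 0, -0.039], [16, 36, 2, 0, 0, -0.039], [16, 36, 2, 0, 0, -0.039], [16, 36, 2, 0, 0, -0.039], [16, 36, 2, 0, 0, -0.039], [16, 36, 2, 0, 0, -0.039]]], "claw": 0.8, "grip_force": 25}}

```text
time: 2.2
tool_pos: [0.3991, -0.2161, 0.2517]
eef_rot: [[0.001, 1.0, 0.0], [-0.001, 0.0, -1.0], [-1.0, 0.001, 0.001]]
ft_force: [1.1, -0.1, 0.3]
grip_width: 0.8
```

Emit:
{"api": "send_rows", "payload": {"commands": [[[13, 31, 0, 0, 0, 0], [13, 31, 0, 0, 0, 0], [13, 31, 0, 0, 0, 0], [14, 32, 0, 0, 0, 0], [14, 32, 0, 0, 0, 0], [0, 0, -25, 0, 0, 0], [0, 0, -25, 0, 0, 0], [0, 0, -25, 0, 0, 0], [0, 0, -15, 0, 0, 0], [0, 0, 0, 0, 0, 0]]]}}

```text
time: 3.2
tool_pos: [0.4644, -0.0605, 0.1596]
eef_rot: [[-0.003, 1.0, 0.002], [0.001, 0.002, -1.0], [-1.0, -0.003, -0.001]]
ft_force: [-0.1, -0.7, 0.8]
grip_width: 0.801
```

```bash
python3 - <<'E'
from workcell import arm, optics, spotter
import cv2, numpy as np
a=optics.camera("side"); b=optics.camera("top")
f=lambda i:cv2.resize(i[130:250,230:430,::-1],(640,384))
g=lambda i:cv2.resize(i[110:235,240:440,::-1],(640,400))[:,:]
cv2.imwrite("pics/c1.png",cv2.resize(np.vstack([f(a["image"]),g(b["image"])]),(490,600)))
s=arm.sense(); print(s["time"],s["tool_pos"],s["ft_force"])
E
```

```text
3.3 [ 0.46588742 -0.06062999  0.16193294] [-0.96536903  0.45863218  0.58478097]
```

View pics/c1.png

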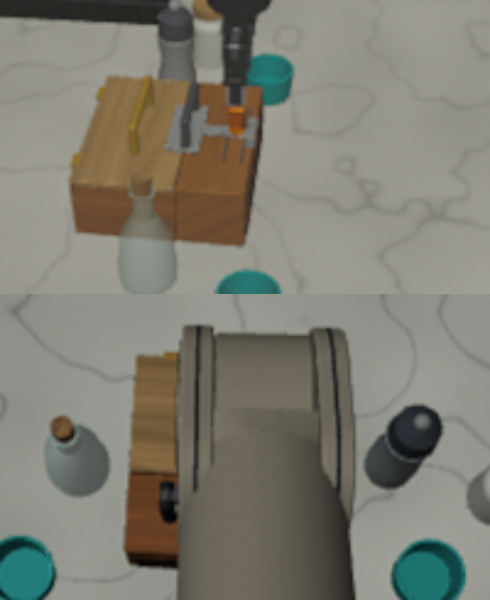

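The side crop shows the fingers lined up in x with the orange knob (finger at (237,70), knob at (237,120)), and the top view is hidden by the arm. I'm descending to straddle the knob.

Emit:
{"api": "send_rows", "payload": {"commands": [[[0, 0, -10, 0, 0, 0], [0, 0, -10, 0, 0, 0], [0, 0, -10, 0, 0, 0], [0, 0, -10, 0, 0, 0], [0, 0, -9, 0, 0, 0], [0, 0, 0, 0, 0, 0], [0, 0, 0, 0, 0, 0], [0, 0, 0, 0, 0, 0], [0, 0, 0, 0, 0, 0], [0, 0, 0, 0, 0, 0]]]}}

```text
time: 4.3
tool_pos: [0.4659, -0.0607, 0.1126]
eef_rot: [[0.001, 1.0, 0.002], [-0.0, 0.002, -1.0], [-1.0, 0.001, 0.0]]
ft_force: [-0.6, -0.5, -0.4]
grip_width: 0.797
```

Emit:
{"api": "send_rows", "payload": {"commands": [[[0, 0, 0, 0, 0, 0], [0, 0, 0, 0, 0, 0], [0, 0, 0, 0, 0, 0], [0, 0, 0, 0, 0, 0], [0, 0, 0, 0, 0, 0], [0, 0, 0, 0, 0, 0], [0, 0, 0, 0, 0, 0], [0, 0, 0, 0, 0, 0], [0, 0, 0, 0, 0, 0], [0, 0, 0, 0, 0, 0]]], "claw": 0, "grip_force": 25}}

```text
time: 5.3
tool_pos: [0.4658, -0.0605, 0.1125]
eef_rot: [[0.0, 1.0, 0.002], [0.0, 0.002, -1.0], [-1.0, 0.0, -0.0]]
ft_force: [-1.5, 1.9, 5.1]
grip_width: 0.227
```

Emit:
{"api": "send_rows", "payload": {"commands": [[[0, 2, 0, 0, 0, 0], [0, 2, 0, 0, 0, 0], [0, 2, 0, 0, 0, 0], [0, 2, 0, 0, 0, 0], [0, 2, 0, 0, 0, 0], [0, 2, 0, 0, 0, 0], [0, 2, 0, 0, 0, 0], [0, 0, 0, 0, 0, 0], [0, 0, 0, 0, 0, 0], [0, 0, 0, 0, 0, 0]]]}}

```text
time: 6.3
tool_pos: [0.466, -0.0499, 0.1126]
eef_rot: [[0.001, 1.0, -0.001], [-0.004, -0.001, -1.0], [-1.0, 0.001, 0.004]]
ft_force: [1.3, -14.2, 3.9]
grip_width: 0.234
```

It's blocked to the left at about 10 mm, with 14 N. Going right instead.

Emit:
{"api": "send_rows", "payload": {"commands": [[[0, -5, 0, 0, 0, 0], [0, -5, 0, 0, 0, 0], [0, -5, 0, 0, 0, 0], [0, -5, 0, 0, 0, 0], [0, -5, 0, 0, 0, 0], [0, -5, 0, 0, 0, 0], [0, -5, 0, 0, 0, 0], [0, -5, 0, 0, 0, 0], [0, 0, 0, 0, 0, 0], [0, 0, 0, 0, 0, 0]]]}}

```text
time: 7.3
tool_pos: [0.4651, -0.0865, 0.1125]
eef_rot: [[-0.001, 1.0, 0.002], [0.0, 0.002, -1.0], [-1.0, -0.001, -0.0]]
ft_force: [-5.6, -1.0, 9.6]
grip_width: 0.229
```

Emit:
{"api": "send_rows", "payload": {"commands": [[[0, 0, 0, 0, 0, 0], [0, 0, 0, 0, 0, 0], [0, 0, 0, 0, 0, 0], [0, 0, 0, 0, 0, 0], [0, 0, 16, 0, 0, 0], [0, 0, 16, 0, 0, 0], [0, 0, 16, 0, 0, 0], [0, 0, 16, 0, 0, 0], [0, 0, 16, 0, 0, 0], [0, 0, 0, 0, 0, 0]]], "claw": 0.45}}

```text
time: 8.3
tool_pos: [0.4668, -0.0867, 0.1941]
eef_rot: [[0.003, 1.0, 0.002], [-0.001, 0.002, -1.0], [-1.0, 0.003, 0.001]]
ft_force: [0.6, 0.4, -0.1]
grip_width: 0.456
```

Emit:
{"api": "send_rows", "payload": {"commands": [[[5, 3, 0, 0, 0, 0.14], [5, 3, 0, 0, 0, 0.14], [6, 3, 0, 0, 0, 0.14], [6, 3, 0, 0, 0, 0.14], [6, 3, 0, 0, 0, 0.14], [6, 3, 0, 0, 0, 0.14], [6, 3, 0, 0, 0, 0.14], [6, 3, 0, 0, 0, 0.14], [6, 3, 0, 0, 0, 0.14], [6, 4, 0, 0, 0, 0.14]]]}}

```text
time: 9.3
tool_pos: [0.5236, -0.0555, 0.1912]
eef_rot: [[-0.001, 0.163, 0.987], [0.0, 0.987, -0.163], [-1.0, 0.0, -0.001]]
ft_force: [0.1, -0.0, 0.3]
grip_width: 0.453
```

Emit:
{"api": "send_rows", "payload": {"commands": [[[0, 0, 0, 0, 0, 0.14], [0, 0, 0, 0, 0, 0.03], [0, 0, 0, 0, 0, 0], [0, 0, 0, 0, 0, 0], [0, 0, 0, 0, 0, 0], [0, 0, 0, 0, 0, 0], [0, 0, 0, 0, 0, 0], [0, 0, 0, 0, 0, 0], [0, 0, 0, 0, 0, 0], [0, 0, 0, 0, 0, 0]]]}}

```text
time: 10.3
tool_pos: [0.5237, -0.0556, 0.1923]
eef_rot: [[0.0, -0.001, 1.0], [0.0, 1.0, 0.001], [-1.0, 0.0, 0.0]]
ft_force: [-0.6, -0.5, 0.4]
grip_width: 0.448
```

```bash
python3 - <<'E'
from workcell import arm, optics, spotter
import cv2, numpy as np
a=optics.camera("side")
for l in ["tab_knob","latch_bar"]:
    for r in spotter.place_of("side",l)[:2]: print(l,np.round(r["point"],3),round(r["confidence"],2))
cv2.imwrite("pics/c2.png",cv2.resize(a["image"][120:240,240:400,::-1],(640,480)))
s=arm.sense(); print(s["time"],s["tool_pos"],np.round(s["eef_rot"],2).tolist())
E
```

```text
tab_knob [ 0.467 -0.087  0.123] 0.45
latch_bar [ 0.526 -0.061  0.137] 0.66
10.45 [ 0.52367754 -0.05562169  0.192324  ] [[0.0, -0.0, 1.0], [0.0, 1.0, 0.0], [-1.0, 0.0, 0.0]]
```

View pics/c2.png

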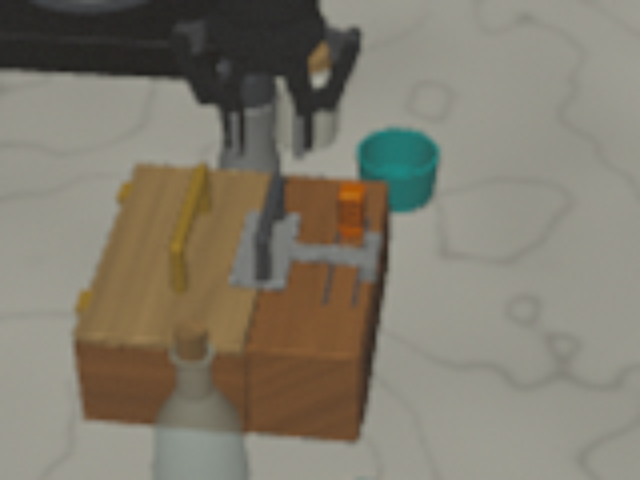

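The tab knob at (350,205) now sits aside on the right. The open fingers at (235,130) and (300,130) straddle the latch bar at (268,220). Going down to grip it.

Emit:
{"api": "send_rows", "payload": {"commands": [[[0, 0, -12, 0, 0, 0], [0, 0, -12, 0, 0, 0], [0, 0, -12, 0, 0, 0], [0, 0, -12, 0, 0, 0], [0, 0, -12, 0, 0, 0], [0, 0, -8, 0, 0, 0], [0, 0, -8, 0, 0, 0], [0, 0, 0, 0, 0, 0], [0, 0, 0, 0, 0, 0], [0, 0, 0, 0, 0, 0]]]}}

```text
time: 11.45
tool_pos: [0.524, -0.0557, 0.1168]
eef_rot: [[0.001, -0.001, 1.0], [-0.0, 1.0, 0.001], [-1.0, -0.0, 0.001]]
ft_force: [0.5, -0.4, -0.8]
grip_width: 0.447
```

Emit:
{"api": "send_rows", "payload": {"commands": [[[0, 0, 0, 0, 0, 0], [0, 0, 0, 0, 0, 0], [0, 0, 0, 0, 0, 0], [0, 0, 0, 0, 0, 0], [0, 0, 0, 0, 0, 0], [0, 0, 0, 0, 0, 0], [0, 0, 0, 0, 0, 0], [0, 0, 0, 0, 0, 0], [0, 0, 0, 0, 0, 0], [0, 0, 0, 0, 0, 0]]], "claw": 0, "grip_force": 35}}

```text
time: 12.45
tool_pos: [0.5254, -0.0556, 0.1174]
eef_rot: [[0.004, -0.001, 1.0], [0.0, 1.0, 0.001], [-1.0, 0.0, 0.004]]
ft_force: [5.2, 0.3, 1.0]
grip_width: 0.125
```

```bash
python3 - <<'E'
import numpy as np
def inc(x0,z0,s,ths):
    p=[(x0,z0)]; out=[]
    P=lambda t:(x0*np.cos(t)-s*z0*np.sin(t), s*x0*np.sin(t)+z0*np.cos(t))
    q=[P(t) for t in ths]
    print(np.round(np.diff(np.array(q),axis=0),0).tolist(), np.round(np.array(q)[-1]-q[0],1))
inc(78,40,1,np.linspace(0,1.5,21))     # latch
inc(-70,45,-1,np.linspace(0,1.2,21))   # lid
E
```

```text
[[-3.0, 6.0], [-4.0, 5.0], [-4.0, 5.0], [-4.0, 5.0], [-5.0, 5.0], [-5.0, 4.0], [-5.0, 4.0], [-6.0, 3.0], [-6.0, 3.0], [-6.0, 2.0], [-6.0, 2.0], [-6.0, 2.0], [-6.0, 1.0], [-7.0, 1.0], [-7.0, 0.0], [-7.0, -0.0], [-7.0, -1.0], [-6.0, -1.0], [-6.0, -2.0], [-6.0, -2.0]] [-112.4   40.6]
[[3.0, 4.0], [3.0, 4.0], [3.0, 4.0], [4.0, 4.0], [4.0, 3.0], [4.0, 3.0], [4.0, 3.0], [4.0, 3.0], [4.0, 2.0], [5.0, 2.0], [5.0, 2.0], [5.0, 2.0], [5.0, 1.0], [5.0, 1.0], [5.0, 1.0], [5.0, 0.0], [5.0, 0.0], [5.0, -0.0], [5.0, -1.0], [5.0, -1.0]] [86.6 36.5]
```

Emit:
{"api": "send_rows", "payload": {"commands": [[[-3, 0, 6, 0, 0, 0], [-4, 0, 5, 0, 0, 0], [-4, 0, 5, 0, 0, 0], [-4, 0, 5, 0, 0, 0], [-5, 0, 5, 0, 0, 0], [-5, 0, 4, 0, 0, 0], [-5, 0, 4, 0, 0, 0], [-6, 0, 3, 0, 0, 0], [-6, 0, 3, 0, 0, 0], [0, 0, 0, 0, 0, 0]]]}}

```text
time: 13.45
tool_pos: [0.485, -0.0547, 0.1596]
eef_rot: [[0.009, -0.001, 1.0], [-0.0, 1.0, 0.001], [-1.0, -0.0, 0.009]]
ft_force: [6.9, 4.3, 13.1]
grip_width: 0.125
```

Emit:
{"api": "send_rows", "payload": {"commands": [[[-6, 0, 3, 0, 0, 0], [-6, 0, 3, 0, 0, 0], [-6, 0, 2, 0, 0, 0], [-6, 0, 2, 0, 0, 0], [-7, 0, 1, 0, 0, 0], [-7, 0, 1, 0, 0, 0], [-7, 0, 0, 0, 0, 0], [-7, 0, 0, 0, 0, 0], [-6, 0, -1, 0, 0, 0], [0, 0, 0, 0, 0, 0]]]}}

```text
time: 14.45
tool_pos: [0.4236, -0.0536, 0.1678]
eef_rot: [[0.001, -0.002, 1.0], [0.002, 1.0, 0.002], [-1.0, 0.002, 0.001]]
ft_force: [-1.8, 9.0, 2.8]
grip_width: 0.126
```

Emit:
{"api": "send_rows", "payload": {"commands": [[[-5, 0, -1, 0, 0, 0], [-5, 0, -2, 0, 0, 0], [-5, 0, -2, 0, 0, 0], [-3, 0, -2, 0, 0, 0], [0, 0, 0, 0, 0, 0], [0, 0, 0, 0, 0, 0], [0, 0, 0, 0, 0, 0], [0, 0, 0, 0, 0, 0], [0, 0, 0, 0, 0, 0], [0, 0, 0, 0, 0, 0]]]}}

```text
time: 15.45
tool_pos: [0.4058, -0.0536, 0.1608]
eef_rot: [[0.0, -0.002, 1.0], [0.002, 1.0, 0.002], [-1.0, 0.002, 0.0]]
ft_force: [-2.1, 8.8, 5.2]
grip_width: 0.122
```

```bash
python3 - <<'E'
from workcell import arm, optics, spotter
import cv2, numpy as np
a=optics.camera("side")
for l in ["latch_bar","latch_hinge","lid_bar"]:
    for r in spotter.place_of("side",l)[:2]: print(l,np.round(r["point"],3),round(r["confidence"],2))
cv2.imwrite("pics/c3.png",cv2.resize(a["image"][120:240,240:400,::-1],(640,480)))
E
```

```text
latch_bar [ 0.408 -0.059  0.174] 0.72
latch_hinge [ 0.446 -0.059  0.095] 0.61
lid_bar [ 0.585 -0.064  0.129] 0.56
```

View pics/c3.png

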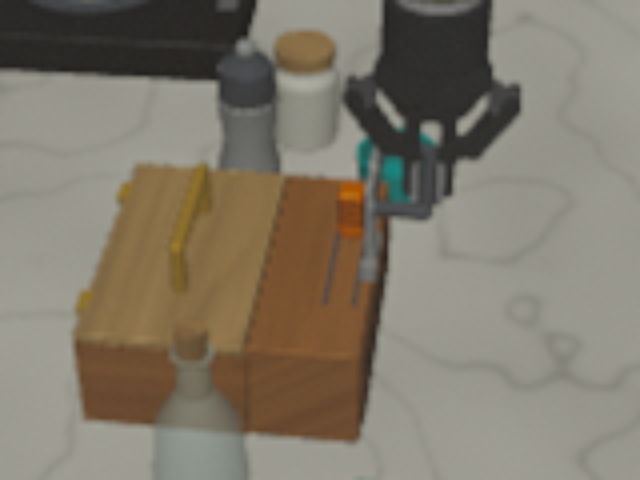

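The latch plate stands upright at (370,220) px, and the lid is still shut. Releasing, rising and moving to the lid bar.

Emit:
{"api": "send_rows", "payload": {"commands": [[[0, 0, 0, 0, 0, 0], [0, 0, 0, 0, 0, 0], [0, 0, 0, 0, 0, 0], [0, 0, 0, 0, 0, 0], [0, 0, 0, 0, 0, 0], [0, 0, 15, 0, 0, 0], [0, 0, 20, 0, 0, 0], [0, 0, 25, 0, 0, 0], [0, 0, 25, 0, 0, 0], [0, 0, 5, 0, 0, 0]]], "claw": 0.35}}

```text
time: 16.65
tool_pos: [0.4068, -0.0558, 0.2528]
eef_rot: [[0.004, -0.001, 1.0], [-0.001, 1.0, 0.001], [-1.0, -0.001, 0.004]]
ft_force: [0.2, -0.1, 0.4]
grip_width: 0.351
```

Emit:
{"api": "send_rows", "payload": {"commands": [[[26, -1, 0, 0, 0, 0], [26, -1, 0, 0, 0, 0], [26, -1, 0, 0, 0, 0], [26, -1, 0, 0, 0, 0], [26, -1, 0, 0, 0, 0], [26, -1, 0, 0, 0, 0], [26, -2, 0, 0, 0, 0], [0, 0, -20, 0, 0, 0], [0, 0, -20, 0, 0, 0], [0, 0, -10, 0, 0, 0]]], "claw": 0.5}}

```text
time: 17.65
tool_pos: [0.5867, -0.0636, 0.1976]
eef_rot: [[-0.003, -0.001, 1.0], [0.001, 1.0, 0.001], [-1.0, 0.001, -0.003]]
ft_force: [-0.8, -0.1, -0.1]
grip_width: 0.5
```

```bash
python3 - <<'E'
from workcell import arm, optics, spotter
import cv2, numpy as np
a=optics.camera("side")
for l in ["latch_bar","lid_bar","tab_knob"]:
    for r in spotter.place_of("side",l)[:2]: print(l,np.round(r["point"],3),round(r["confidence"],2))
cv2.imwrite("pics/c4.png",cv2.resize(a["image"][120:240,240:400,::-1],(640,480)))
s=arm.sense(); print(s["time"],s["tool_pos"],s["ft_force"])
E
```

```text
latch_bar [ 0.658 -0.066  0.084] 0.71
latch_bar [ 0.407 -0.058  0.174] 0.48
lid_bar [ 0.589 -0.064  0.126] 0.97
tab_knob [ 0.465 -0.086  0.127] 0.5
17.85 [ 0.58775973 -0.06366944  0.20078806] [0.849467   0.20815842 0.69849736]
```

View pics/c4.png

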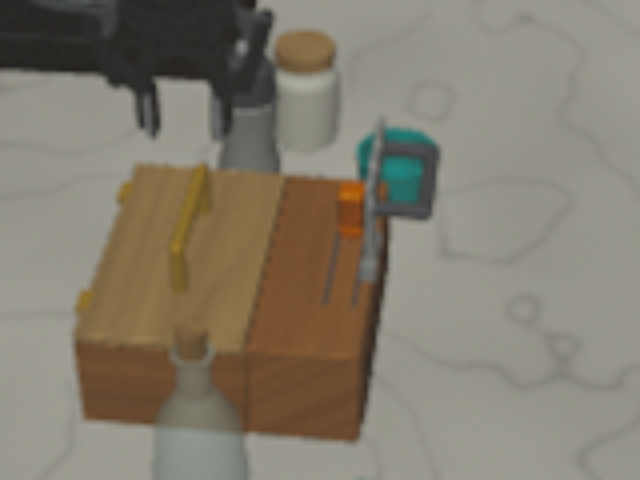

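The latch stays upright at (370,200) and the tab is aside. The jaws straddle the brass bar at (190,225). Going down to grip it.

Emit:
{"api": "send_rows", "payload": {"commands": [[[0, 0, -15, 0, 0, 0], [0, 0, -15, 0, 0, 0], [0, 0, -15, 0, 0, 0], [0, 0, -15, 0, 0, 0], [0, 0, -14, 0, 0, 0], [0, 0, -8, 0, 0, 0], [0, 0, -6, 0, 0, 0], [0, 0, 0, 0, 0, 0], [0, 0, 0, 0, 0, 0], [0, 0, 0, 0, 0, 0]]]}}

```text
time: 18.85
tool_pos: [0.5881, -0.0636, 0.113]
eef_rot: [[0.001, -0.001, 1.0], [-0.0, 1.0, 0.001], [-1.0, -0.0, 0.001]]
ft_force: [-0.2, 0.6, 0.3]
grip_width: 0.498
```

Emit:
{"api": "send_rows", "payload": {"commands": [[[0, 0, 0, 0, 0, 0], [0, 0, 0, 0, 0, 0], [0, 0, 0, 0, 0, 0], [0, 0, 0, 0, 0, 0], [0, 0, 0, 0, 0, 0], [0, 0, 0, 0, 0, 0], [0, 0, 0, 0, 0, 0], [0, 0, 0, 0, 0, 0], [0, 0, 0, 0, 0, 0], [0, 0, 0, 0, 0, 0]]], "claw": 0, "grip_force": 60}}

```text
time: 19.85
tool_pos: [0.5885, -0.0637, 0.1128]
eef_rot: [[0.002, -0.001, 1.0], [0.0, 1.0, 0.001], [-1.0, 0.0, 0.002]]
ft_force: [5.7, -0.6, 1.2]
grip_width: 0.118
```

Emit:
{"api": "send_rows", "payload": {"commands": [[[3, 0, 5, 0, 0, 0], [3, 0, 4, 0, 0, 0], [3, 0, 4, 0, 0, 0], [4, 0, 4, 0, 0, 0], [4, 0, 3, 0, 0, 0], [4, 0, 3, 0, 0, 0], [4, 0, 3, 0, 0, 0], [4, 0, 3, 0, 0, 0], [4, 0, 2, 0, 0, 0], [5, 0, 2, 0, 0, 0]]]}}

```text
time: 20.85
tool_pos: [0.6233, -0.0646, 0.146]
eef_rot: [[-0.006, -0.0, 1.0], [-0.002, 1.0, 0.0], [-1.0, -0.002, -0.006]]
ft_force: [-15.3, -2.6, 12.1]
grip_width: 0.115
```

Emit:
{"api": "send_rows", "payload": {"commands": [[[5, 0, 2, 0, 0, 0], [5, 0, 2, 0, 0, 0], [5, 0, 1, 0, 0, 0], [5, 0, 1, 0, 0, 0], [5, 0, 1, 0, 0, 0], [5, 0, 0, 0, 0, 0], [5, 0, 0, 0, 0, 0], [5, 0, 0, 0, 0, 0], [5, 0, -1, 0, 0, 0], [5, 0, -1, 0, 0, 0]]]}}

```text
time: 21.85
tool_pos: [0.6759, -0.0654, 0.1523]
eef_rot: [[0.001, 0.001, 1.0], [-0.002, 1.0, -0.001], [-1.0, -0.002, 0.001]]
ft_force: [-6.3, -5.5, 8.3]
grip_width: 0.113
```

Emit:
{"api": "send_rows", "payload": {"commands": [[[2, 0, 0, 0, 0, 0], [0, 0, 0, 0, 0, 0], [0, 0, 0, 0, 0, 0], [0, 0, 0, 0, 0, 0], [0, 0, 0, 0, 0, 0], [0, 0, 0, 0, 0, 0], [0, 0, 0, 0, 0, 0], [0, 0, 0, 0, 0, 0], [0, 0, 0, 0, 0, 0], [0, 0, 0, 0, 0, 0]]]}}

```text
time: 22.85
tool_pos: [0.6778, -0.0655, 0.1519]
eef_rot: [[0.0, 0.001, 1.0], [-0.002, 1.0, -0.001], [-1.0, -0.002, 0.0]]
ft_force: [-3.6, -4.2, 4.9]
grip_width: 0.116
```

```bash
python3 - <<'E'
from workcell import arm, optics, spotter
import cv2, numpy as np
a=optics.camera("side")
for l in ["latch_bar","lid_bar","lid_hinge","tab_knob"]:
    for r in spotter.place_of("side",l)[:2]: print(l,np.round(r["point"],3),round(r["confidence"],2))
cv2.imwrite("pics/c5.png",cv2.resize(a["image"][100:250,220:420,::-1],(640,480)))
s=arm.sense(); print(s["time"],s["tool_pos"],s["ft_force"])
E
```

```text
latch_bar [ 0.409 -0.058  0.175] 0.5
latch_bar [ 0.534 -0.364  0.002] 0.16
lid_bar [ 0.678 -0.071  0.164] 0.69
lid_bar [ 0.556 -0.058 -0.001] 0.69
lid_hinge [ 0.66  -0.064  0.084] 0.71
tab_knob [ 0.467 -0.084  0.126] 0.39
23.1 [ 0.67775861 -0.06550522  0.15189895] [-3.23052067 -4.59671093  5.58207592]
```

View pics/c5.png

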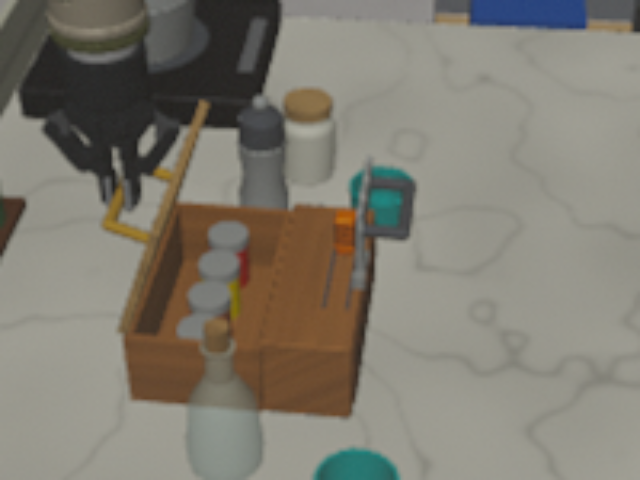

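The lid stands at roughly 70° with the bar held at (115,205). The latch is upright and the tab aside. Releasing with a small opening and withdrawing straight up.

Emit:
{"api": "send_rows", "payload": {"commands": [[[0, 0, 0, 0, 0, 0], [0, 0, 0, 0, 0, 0], [0, 0, 0, 0, 0, 0], [0, 0, 0, 0, 0, 0], [0, 0, 5, 0, 0, 0], [0, 0, 10, 0, 0, 0], [0, 0, 20, 0, 0, 0], [0, 0, 25, 0, 0, 0], [0, 0, 30, 0, 0, 0], [0, 0, 30, 0, 0, 0]]], "claw": 0.25}}

```text
time: 24.1
tool_pos: [0.6776, -0.0636, 0.2725]
eef_rot: [[0.001, -0.001, 1.0], [0.0, 1.0, 0.001], [-1.0, 0.0, 0.001]]
ft_force: [0.4, 0.3, -0.1]
grip_width: 0.249
```

Emit:
{"api": "send_rows", "payload": {"commands": [[[0, 0, 0, 0, 0, 0], [0, 0, 0, 0, 0, 0], [0, 0, 0, 0, 0, 0], [0, 0, 0, 0, 0, 0], [0, 0, 0, 0, 0, 0], [0, 0, 0, 0, 0, 0], [0, 0, 0, 0, 0, 0], [0, 0, 0, 0, 0, 0], [0, 0, 0, 0, 0, 0], [0, 0, 0, 0, 0, 0]]]}}

```text
time: 25.1
tool_pos: [0.6777, -0.0636, 0.2703]
eef_rot: [[0.0, -0.001, 1.0], [-0.0, 1.0, 0.001], [-1.0, -0.0, 0.0]]
ft_force: [0.0, -0.7, 0.5]
grip_width: 0.251
```

```bash
python3 - <<'E'
from workcell import arm, optics, spotter
import cv2, numpy as np
a=optics.camera("side")
for l in ["latch_bar","lid_bar","lid_hinge","tab_knob","mill","cruet","ramekin_a","salt_jar","spoon"]:
    for r in spotter.place_of("side",l)[:2]: print(l,np.round(r["point"],3),round(r["confidence"],2))
cv2.imwrite("pics/c6.png",cv2.resize(a["image"][100:250,220:420,::-1],(640,480)))
s=arm.sense(); print(s["time"],s["tool_pos"],s["ft_force"])
E
```

```text
latch_bar [ 0.41  -0.057  0.175] 0.81
lid_bar [ 0.68  -0.066  0.165] 0.56
lid_hinge [ 0.656 -0.062  0.083] 0.73
tab_knob [ 0.466 -0.085  0.126] 0.44
mill [ 0.572 -0.241 -0.001] 0.55
cruet [0.56  0.108 0.002] 0.97
ramekin_a [0.431 0.166 0.001] 0.76
ramekin_a [ 0.439 -0.284 -0.001] 0.7
salt_jar [ 0.532 -0.363  0.002] 0.56
spoon [ 0.309  0.375 -0.004] 0.92
25.6 [ 0.67768032 -0.06369331  0.27033734] [-1.02084797  0.2428418   0.01481362]
```

View pics/c6.png

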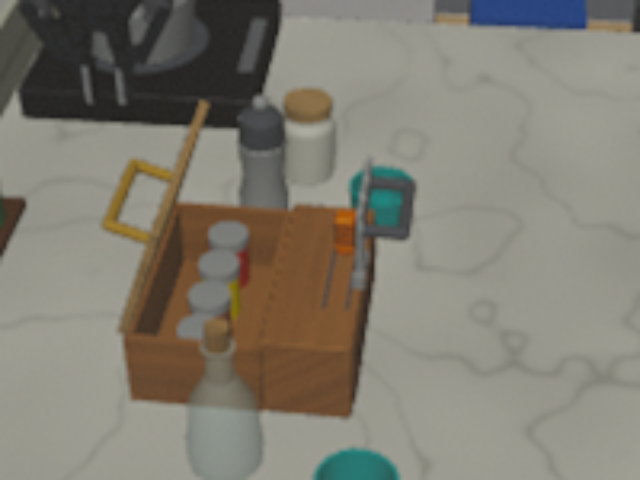

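The lid (bar at (140,200)) stands open by itself, the latch is upright at (365,210), the tab at (345,230) is aside, and the gripper is clear. Handing in.

```bash
python3 -c "
from workcell import arm; print(arm.hand_in())"
```

```text
the job is handed in; nothing more can be done
None
```

The chest is open and the job is handed in. The robot's clock was at about 25.6 s of the 58 s allowed; no verdict was reported.

- **Tab:** I pushed it left first and it stopped at about 10 mm, with 14 N on the tool. I then slid it right to about 26 mm from mid-slot.
- **Latch:** I gripped the bar and swung it back to about 1.5 rad with the lid still shut. It has stayed there.
- **Lid:** I raised it by the brass bar to about 70° (1.2 rad) and let go. It stands by itself.

**Last checks:**
- In the final picture and position readings the tab, latch and lid are all where I left them.
- The gripper is clear and the force on it is close to zero.
- The mill, cruet, ramekins, spoon and salt jar read within a few mm of where they started.
- No check failed or disagreed. A few of the detection network's extra guesses were clearly wrong (for example, a "latch bar" at the lid hinge), and I ignored them.

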